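# Unlatch the lathe's coolant filter cartridge

### The arm

A 6-joint arm with a two-finger parallel gripper is mounted at the origin on the work surface. World frame = base frame: x ahead of the robot, y to its left, z up, the work surface at z = 0. Lengths are in mm, angles in rad, forces in N, time in s.
With the tool pointing down it reaches from about 275 to 750 mm from the base axis. Payload 10.2 kg.
Tool frame: the origin (TCP) lies at the very end of the fingers, on their centre line; the grasp point (between the pads) lies 19 mm behind it (ctrl.hold_point_z is the distance from the TCP to the grasp point, in mm); z points along the fingers, y is the direction in which the jaws open and shut (so a half turn about z gives the same grasp; the last joint's range is limited). The gripper opens to 85 mm and grips with 20 to 120 N. Pads are 22 mm wide; open, the fingers measure 114 mm over their backs; the gripper's body (76 mm by 85 mm) begins 54 mm behind the grasp point. The pads swing forward as they close: fully open they stand 13 mm farther back than shut.
Start: joints at [-1.57, 0.313, 1.498, -0, 1.331, -0.223], TCP at [116.503, -511.916, 231.294] pointing down, gripper open.
Joint ranges: [-2.94, 2.94], [-0.97, 2.17], [0.19, 2.56], [-1.23, 4.37], [0.02, 3.11], [-2.88, 2.88]. Speed limits (rad/s): [2.39, 2.39, 3.01, 3.14, 3.14, 3.14].

### API

Orientations are given as a unit quaternion [w, x, y, z].
In Python, from rig import readout, cams, workorder, spotter, ctrl gives the robot as it stands.
- The arm moves only by the tool step_arm, never from a script. Its argument "plan" is text: rows parted by semicolons, each of 5 numbers parted by spaces: the shift along the tool's x, y, z in cm, then the turn about the tool's z in degrees, then the opening in per cent of the stroke, from 0 (shut) to 100 (fully open). In form: x y z twist gripper; .... A call has 1 to 10 rows; each row is the pose to reach, as a shift and turn from the pose commanded when the call began, along the tool's axes at that moment; what a row does not reach only later rows make up. A row lasts 1/10 s, in which the tool goes at most 50 mm and 8.59 degrees, less where a joint would pass 70% of its speed; a pose out of reach is approached as far as the arm can. A call with a gripper value outside its range is refused whole. The fingers move at their own pace and stop on an object; "grip_force" is the grip in N (left out, the last holds). Time passes only in rows, so rows that repeat a pose let the fingers close. It gives the time, the measured TCP pose, the force and the opening at its end, in the units of the state.
- readout.sense(): the state, without advancing time (a new reading comes with each control period).
- cams.capture(name): name is "side" or "top" or "wrist"; returns (picture, depth): 384x512x3 uint8, red, green, blue; 384x512 float32, mm along the optical axis (not along the pixel's ray), 0 where there is no reading.
- cams.camera_info(name): a dict with "vfov" (degrees; the focal length in pixels is half the picture's height over the tangent of half this angle, whatever the lens; pixels are square), "cx", "cy" (the principal point, pixels), "rvec" (rotation vector, rad) and "tvec" (3), from world to camera coordinates, as OpenCV has them. Camera axes: x right, y down, z forward; pixel columns grow to the right and rows downward; lengths in mm; the calibration is good to about 2 mm. A picture is of the moment at which its call begins: read the wrist's pose just before it. camera_info takes no time and is no camera call; for the wrist camera it gives the pose at the moment of the call.
- workorder.finish_job(): hands the job in, once; it reports no verdict.
Trained networks look in the newest picture that a camera, given by its name, has taken for a name from the list of things; names that differ only in an ending like _2 or _b are one class to them, and where a whole thing is asked for, a point or a joint stands for the part that bears it (a point fixed in the world has none). Each returns a list of dicts, best first, with "conf" (0 to 1); they miss things now and then, are a little off and sometimes report something else, mostly with a low value. They report only what shows in the picture. A call takes as long as a camera call. They do not tell look-alikes from the thing itself.
- spotter.regions_of(camera, target): "pixels" (384x512 bool, what is visible of it) and "extent" ([centre column, centre row, width, height] in pixels, round what is visible of it).
The state is a dict: "time_s": time; "joints": joint angles; "dq": joint speeds; "tau": joint torques, N m; "eef_pos": TCP position; "ee_rot": TCP orientation; "force": force on the tool from outside, world axes, zero at the start; "wrist_torque": the same for the moment, N m; "grip_width": opening from 0.0 (shut) to 1.0 (fully open).
Only numpy, scipy, OpenCV 4.12 (cv2) and the standard library are available. Lean on these libraries where they do the work, as an engineer would, in place of code of your own. Each camera call takes 0.05 s, during which the arm holds its last target. There are 200 camera calls.

### The job

Take the coolant filter cartridge out of its housing for washing: press its sprung snap tab in to unlatch it and lift it straight up and out while the tab is held in. Stand it upright inside the shallow steel drip tray, set down gently rather than dropped, and let go of it.

Things in the scene. Friction and masses are not known exactly. Their poses are not given: they have to be found in the camera images.
- cartridge_grip (a point): Loose grey plastic filter cartridge, 0.3 kg, latched in the housing: point half-way up its hand grip, a block at x -18 to 10, y -15 to 15, up to z 23 mm here. x points level from block to black snap tab, z up. Tab plate 24 wide (y), 6 thick, top z 22; outer face x 26 out, 18 pressed: a pinch along x centred here closes from 44 to 36 mm. Collar 70 x 66, top z -32; flat foot 52 x 54 mm, z -80.
- tab (a joint): Travel of the cartridge's snap tab: 0 = out (latched), 0.008 m = fully in, towards the grip block. Sprung: 2.4 N to start, 7.2 N fully in; springs out when let go. Its hook, near the foot, catches under the housing's lip unless pressed about 6 mm or more.
- housing: Square aluminium filter housing fixed to the bench, 84 x 84 mm, 50 mm high; origin under its centre, z up. The cartridge stands 40 mm deep in its pocket, foot 10 mm above the bench; raised 40 mm it is clear. The like block with a round screwed cap and no tab is a blanked port, not part of the job.
- tray_in (a point): Centre of the inner floor of the drip tray: a shallow open square tray of bare steel fixed to the bench, 180 x 180 mm outside, walls 4 mm thick and 25 mm high, floor 4 mm above the bench. x and y along its sides, z up. The cartridge's foot goes on this floor, well inside the walls.
Mind the look-alikes: they are no part of the job. What is shaped like the part that bears cartridge_grip but blue, green or orange is not meant.

How it is judged (in metres and radians):
On the way, in this order (a step that is already met when the one before it is completed fails the run):
1. the snap tab is pressed in while the cartridge is still in its housing (value of joint tab above 0.005 m and distance of cartridge_grip from where it was at the start of the episode below 0.015 m), for 0.05 s.
2. the cartridge is lifted clear of its housing (height (world z) of cartridge_grip above 0.132 m), for 0.05 s.
At the end, for the whole second after the job is handed in: The cartridge stands upright (within 10 degrees) on the floor of the drip tray, its centre within 60 mm of the tray's centre along each side, at rest and released (x of cartridge_grip in the frame of tray_in between -0.06 and 0.06 m and y of cartridge_grip in the frame of tray_in between -0.06 and 0.06 m and z of cartridge_grip in the frame of tray_in between 0.074 and 0.088 m and angle between cartridge_grip's own z axis and vertical below 0.17 rad and linear speed of cartridge below 0.02 m/s); the robot touches nothing.
It fails at once if the cartridge is dropped: it falls freely at more than 0.7 m/s (a fall of 25 mm) (contact force between cartridge and anything else below 0.05 N and linear speed of cartridge above 0.7 m/s).
It also fails if it takes over 42 s, if anything falls off the work surface, if the arm or the gripper's body presses on something with over 40 N, if the wrist force passes 120 N, or if a joint passes its speed limit or range.

## Working session

There is one attempt and no reset: what is moved stays moved. The work goes in short steps, Python scripts to look and compute and a tool call to move; the robot and the scene stay as the last step left them, time stands still between calls to the robot, and variables do not carry over. Pictures are saved under pics/ and viewed, about 8 in all and at most 12, crops included, and the job is handed in when it is done.

Besides the shell and the picture viewer there is one more tool, called as name(argument=value, ...) on one line, values as JSON. step_arm: Moves the arm, as the interface text tells. Its arguments: {"type":"object","properties":{"plan":{"type":"string"},"grip_force":{"type":"number"}},"required":["plan"]}

```bash
mkdir -p pics
cat > h.py <<'E'
import numpy as np, cv2
from rig import readout, cams, workorder, spotter, ctrl
def K(n):
    i=cams.camera_info(n); f=192/np.tan(np.radians(i['vfov'])/2)
    R=cv2.Rodrigues(np.array(i['rvec'],float))[0]; return f,i['cx'],i['cy'],R,np.array(i['tvec'],float).ravel()
def cloud(n,d):
    f,cx,cy,R,t=K(n); v,u=np.mgrid[:384,:512]
    P=np.stack([(u-cx)/f*d,(v-cy)/f*d,d],-1); W=(P-t)@R; W[d<=0]=np.nan; return W
def proj(n,p):
    f,cx,cy,R,t=K(n); c=R@np.array(p,float)+t; return f*c[0]/c[2]+cx,f*c[1]/c[2]+cy
E
python3 - <<'E'
from h import *
for n in ("top","side"):
    im,d=cams.capture(n); cv2.imwrite(f'pics/{n}0.png',im[...,::-1]); np.savez(f'{n}0.npz',im=im,d=d)
    W=cloud(n,d); print(n,cams.camera_info(n))
    for t in ("cartridge_grip","tab","housing","tray_in"):
        try:
            for r in spotter.regions_of(n,t)[:5]:
                m=r['pixels']; print(t,round(r['conf'],2),np.round(r['extent']),np.round(np.nanmedian(W[m],0)),'z95',np.round(np.nanpercentile(W[m][:,2],95)),im[m].mean(0).round())
        except Exception as e: print(t,e)
print(readout.sense(),ctrl.hold_point_z)
a=[cv2.imread(f'pics/{n}0.png') for n in ("top","side")]
E
```

```text
top {'vfov': 49.76555918808953, 'cx': 264.42396395366035, 'cy': 189.69697497661554, 'rvec': array([ 2.17950186, -2.12027828,  0.1566964 ]), 'tvec': array([ -49.82770383,  574.4209155 , 1015.22821815])}
cartridge_grip 0.86 [293. 150.  30.  31.] [678. -95.  48.] z95 103.0 [ 42.  65. 116.]
cartridge_grip 0.83 [185. 162.  36.  36.] [633. 168.  48.] z95 103.0 [120.  80.  43.]
cartridge_grip 0.78 [246. 190.  35.  35.] [568.  10.  59.] z95 114.0 [96. 95. 93.]
cartridge_grip 0.77 [229. 137.  40.  34.] [706.  66.  49.] z95 103.0 [ 43.  66. 119.]
cartridge_grip 0.68 [204. 238.  36.  40.] [453. 108.  48.] z95 104.0 [ 54. 108.  63.]
tab 0.57 [250. 180.  11.  12.] [592.   3.  94.] z95 112.0 [42. 43. 44.]
housing 0.83 [242. 191.  48.  45.] [573.  23.  48.] z95 53.0 [124. 124. 124.]
tray_in 0.59 [365. 234.  72.  78.] [ 472. -291.    4.] z95 23.0 [144. 140. 140.]
side {'vfov': 49.390292984442176, 'cx': 254.98174472974657, 'cy': 187.5610248420839, 'rvec': array([ 2.32804548, -0.76160949,  0.30542083]), 'tvec': array([-488.06986617,  290.70971416,  682.314045  ])}
cartridge_grip 0.94 [164. 185.  42.  
[... 853 characters left out ...]
joints': array([-1.57042108e+00,  3.12908224e-01,  1.49778095e+00, -1.55440532e-05,
        1.33102523e+00, -2.23396515e-01]), 'dq': array([-4.66944113e-04, -9.22639624e-04, -5.93891395e-04,  8.42731729e-05,
       -9.88683797e-05, -9.29584764e-04]), 'tau': array([-6.30793984e-04, -4.11934054e+01, -2.59767866e+01, -1.41232422e-04,
        7.30383763e-04,  1.98882498e-05]), 'eef_pos': array([ 116.48823457, -511.88110992,  231.25946151]), 'ee_rot': array([-6.13382995e-05,  9.93747094e-01,  1.11654421e-01, -7.28392530e-07]), 'force': array([ 0.92882229, -0.22413891,  0.05811975]), 'wrist_torque': array([-0.01047169, -0.01893053, -0.02831283]), 'grip_width': 0.998816887911467} 18.700000000000003
```

View pics/top0.png

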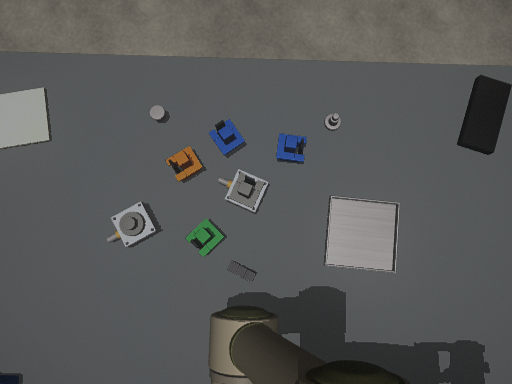

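View pics/side0.png

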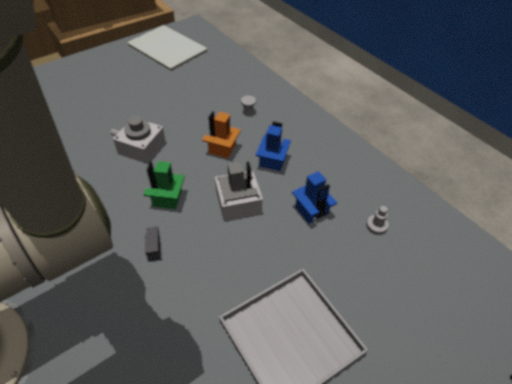

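Top view: grey cartridge at (246,190) with black tab towards (250,180) in the housing, blanked port at (133,224), tray at (362,234). Now I'll measure it precisely.

Run:
```python
from h import *
for n in ("top","side"):
    z=np.load(f'{n}0.npz'); W=cloud(n,z['d']); im=z['im'].mean(-1)
    near=np.hypot(W[...,0]-575,W[...,1]-5)<80
    g=near&(W[...,2]>104)
    dark=g&(im<60); lit=g&(im>=60)
    for nm,m in (('tab',dark),('block',lit)):
        P=W[m].astype(np.float32); print(n,nm,m.sum(),P.mean(0).round(1),cv2.minAreaRect(P[:,:2]))
    m=near&(abs(W[...,2]-50)<4); print(n,'lip',m.sum(),cv2.minAreaRect(W[m][:,:2].astype(np.float32)))
    t=(np.hypot(W[...,0]-475,W[...,1]+288)<150)&(W[...,2]>18)&(W[...,2]<32)
    print(n,'tray',t.sum(),cv2.minAreaRect(W[t][:,:2].astype(np.float32)))
```

```text
Traceback (most recent call last):
cv2.error: OpenCV(4.12.0) /io/opencv/modules/imgproc/src/convhull.cpp:143: error: (-215:Assertion failed) total >= 0 && (depth == CV_32F || depth == CV_32S) in function 'convexHull'
```

Run:
```python
from h import *
def rect(P): return [np.round(x,1) for x in cv2.minAreaRect(np.ascontiguousarray(P[:,:2],np.float32))] if len(P)>3 else P
for n in ("top","side"):
    z=np.load(f'{n}0.npz'); W=cloud(n,z['d']); im=z['im'].mean(-1)
    near=np.hypot(W[...,0]-575,W[...,1]-5)<80
    g=near&(W[...,2]>104)
    dark=g&(im<65); lit=g&(im>=65)
    for nm,m in (('tab',dark),('block',lit)):
        print(n,nm,m.sum(),np.round(W[m].mean(0),1),rect(W[m]))
    m=near&(abs(W[...,2]-50)<4)&(im>110); print(n,'lip',m.sum(),rect(W[m]))
    t=(np.hypot(W[...,0]-475,W[...,1]+288)<150)&(W[...,2]>18)&(W[...,2]<32)
    print(n,'tray',t.sum(),rect(W[t]))
```

```text
top tab 30 [581.7   5.4 109.5] [array([574.1,   8.4]), array([24.8, 42.5]), np.float64(70.8)]
top block 151 [570.1  13.  112.4] [array([576.3,  10.3]), array([29.2, 43.8]), np.float64(68.2)]
top lip 328 [array([572.7,  11.7]), array([83.9, 84.3]), np.float64(67.5)]
top tray 518 [array([ 472.6, -287.8]), array([181.9, 180.1]), np.float64(85.7)]
side tab 49 [5.739e+02 1.000e-01 1.090e+02] [array([570.2,   3.5]), array([18.4, 43.9]), np.float64(78.7)]
side block 181 [566.5  12.3 111.7] [array([572.6,   9.7]), array([33. , 44.9]), np.float64(69.3)]
side lip 362 [array([569.3,  12.3]), array([87.5, 84.5]), np.float64(66.9)]
side tray 1074 [array([ 469.7, -287.4]), array([180.8, 180.8]), np.float64(85.6)]
```

step_arm(plan="56 -41 0 -54.7 100;56 -41 0 -54.7 100;56 -41 0 -54.7 100;56 -41 0 -54.7 100;56 -41 0 -54.7 100;56 -41 0 -54.7 100;56 -41 0 -54.7 100;56 -41 0 -54.7 100;56 -41 0 -54.7 100;56 -41 0 -54.7 100", grip_force=40)

```text
time_s: 1.5
eef_pos: [445.4, -132.5, 231.6]
ee_rot: [0.0, 0.831, 0.556, 0.0]
force: [0.2, -1.3, 0.0]
grip_width: 0.997
```

```bash
cat >> h.py <<'E'
from scipy.spatial.transform import Rotation as Ro
def rel(target,yaw_y_deg=None):
    s=readout.sense(); q=s['ee_rot']; M=Ro.from_quat([q[1],q[2],q[3],q[0]]).as_matrix()
    a=np.degrees(np.arctan2(M[1,1],M[0,1])); print('t',s['time_s'],'tcp',s['eef_pos'].round(1),'yaw y',a.round(2),'tilt',M[:,2].round(3),'F',s['force'].round(1),'w',round(s['grip_width'],3),'j',s['joints'].round(2))
    print('shift cm',((np.array(target)-s['eef_pos'])@M/10).round(2),'twist',None if yaw_y_deg is None else round(-((yaw_y_deg-a+90)%180-90),2))
E
python3 -c "
from h import *
rel([572,12,231],-22.5)"
```

```text
t 1.5 tcp [ 445.4 -132.5  231.6] yaw y -22.47 tilt [ 0.001 -0.    -1.   ] F [ 0.2 -1.3  0. ] w 0.997 j [-0.54  0.18  1.67 -0.    1.29 -0.15]
shift cm [18.19  6.17  0.06] twist 0.03
```

step_arm(plan="18.2 6.2 0 0 100;18.2 6.2 0 0 100;18.2 6.2 0 0 100;18.2 6.2 0 0 100;18.2 6.2 0 0 100;18.2 6.2 0 0 100;18.2 6.2 0 0 100")

```text
time_s: 2.2
eef_pos: [570.7, 9.3, 231.4]
ee_rot: [0.0, 0.832, 0.555, -0.0]
force: [-0.6, 0.1, -0.1]
grip_width: 0.996
```

Run:
```python
from h import *
rel([572,12,231],-22.5)
im,d=cams.capture("wrist"); W=cloud("wrist",d); cv2.imwrite('pics/w1.png',im[...,::-1]); np.savez('w1.npz',im=im,d=d,W=W)
def rect(P): return [np.round(x,1) for x in cv2.minAreaRect(np.ascontiguousarray(P[:,:2],np.float32))] if len(P)>3 else P
near=np.hypot(W[...,0]-575,W[...,1]-8)<75; g=im.mean(-1)
m=near&(W[...,2]>106)&(W[...,2]<122); print('top',m.sum(),rect(W[m]),np.nanmedian(W[m][:,2]))
for lo,hi in((0,65),(65,256)):
    k=m&(g>=lo)&(g<hi); print(lo,k.sum(),rect(W[k]))
m=near&(abs(W[...,2]-50)<4); print('lip',m.sum(),rect(W[m]))
print(proj("wrist",[572,12,113]))
```

```text
t 2.2 tcp [570.7   9.3 231.4] yaw y -22.53 tilt [-0. -0. -1.] F [-0.6  0.1 -0.1] w 0.996 j [-0.19  0.41  1.35 -0.    1.37  0.2 ]
shift cm [0.3  0.01 0.04] twist -0.03
top 1290 [array([574.5,   9.9]), array([29.4, 43.7]), np.float64(67.0)] 112.50717403938341
0 237 [array([583.3,  16.3]), array([21.2, 49.3]), np.float64(33.0)]
65 1053 [array([574.3,   9.8]), array([28.9, 43.5]), np.float64(67.0)]
lip 2056 [array([570.4,  11. ]), array([84.4, 84.3]), np.float64(67.7)]
(np.float64(258.3522866388894), np.float64(180.27937505711316))
```

View pics/w1.png

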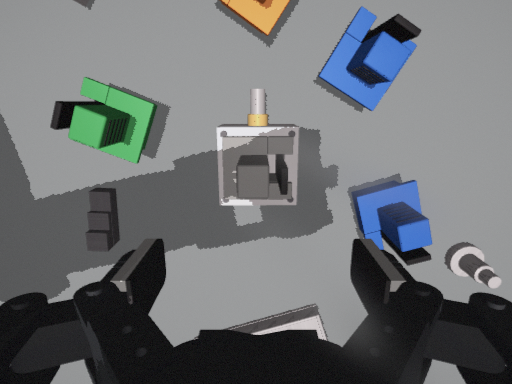

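Wrist view: cartridge grip at (253,177), tab plate at (282,175) on the right; jaws straddle on the same axis. The three cameras agree on grip ≈ (571, 11.4), yaw −22.5°.

step_arm(plan="0 0 5 0 100;0 0 8 0 100;0 0 10 0 100;0 0 10 0 100;0 0 10 0 100")

```text
time_s: 2.75
eef_pos: [571.4, 9.3, 132.4]
ee_rot: [0.0, 0.832, 0.555, 0.0]
force: [0.3, -0.6, 0.9]
grip_width: 1.005
```

```bash
python3 -c "
from h import *
rel([571,11.4,71],-22.5)"
```

```text
t 2.75 tcp [571.4   9.3 132.4] yaw y -22.54 tilt [ 0.001 -0.    -1.   ] F [ 0.3 -0.6  0.9] w 1.005 j [-0.19  0.5   1.49 -0.    1.15  0.2 ]
shift cm [ 0.18 -0.12  6.14] twist -0.04
```

step_arm(plan="0.18 -0.12 2 0 100;0.18 -0.12 4 0 90;0.18 -0.12 5.5 0 80;0.18 -0.12 6.1 0 75;0.18 -0.12 6.1 0 70;0.18 -0.12 6.1 0 65")

```text
time_s: 3.35
eef_pos: [571.5, 12.0, 71.7]
ee_rot: [0.001, 0.831, 0.556, 0.001]
force: [-0.2, -0.1, 0.4]
grip_width: 0.651
```

Run:
```python
from h import *
rel([571,11.4,71],-22.5)
for n in ("side","wrist"):
    im,d=cams.capture(n)
    im=im[90:260,150:350] if n=="side" else im
    cv2.imwrite(f'pics/{n}2.png',im[...,::-1])
a=cv2.resize(cv2.imread('pics/side2.png'),(452,384)); b=cv2.imread('pics/wrist2.png')[:,80:428]
cv2.imwrite('pics/c2.png',np.hstack([a,b]))
```

```text
t 3.35 tcp [571.5  12.   71.7] yaw y -22.49 tilt [ 0.002 -0.    -1.   ] F [-0.2 -0.1  0.4] w 0.651 j [-0.18  0.58  1.54 -0.    1.02  0.21]
shift cm [-0.07 -0.02  0.07] twist 0.01
```

View pics/c2.png

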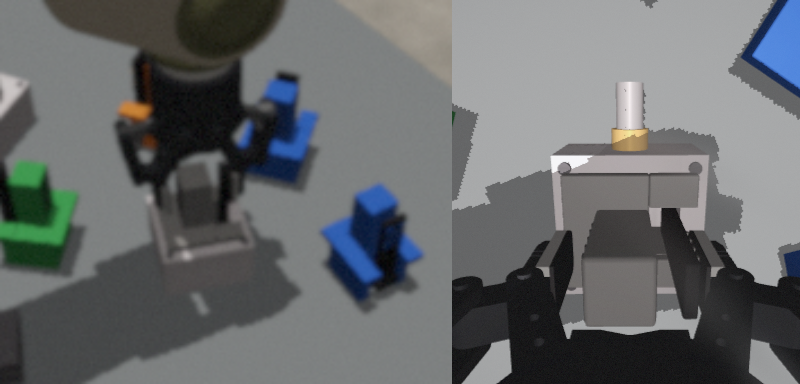

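The composite shows the fingers straddling the block (left pad at (560,265)) and tab (right pad at (705,260)) with room on both sides. Closing.

step_arm(plan="0 0 0 0 55;0 0 0 0 48;0 0 0 0 42;0 0 0 0 36;0 0 0 0 30;0 0 0 0 30;0 0 0 0 30;0 0 0 0 30", grip_force=50)

```text
time_s: 4.25
eef_pos: [571.2, 12.1, 71.7]
ee_rot: [0.001, 0.831, 0.556, 0.001]
force: [-2.1, -0.8, 11.2]
grip_width: 0.385
```

Run:
```python
from h import *
rel([571,11.4,111],-22.5)
im,d=cams.capture("wrist"); cv2.imwrite('pics/w3.png',im[...,::-1])
```

```text
t 4.25 tcp [571.2  12.1  71.7] yaw y -22.46 tilt [ 0.002 -0.    -1.   ] F [-2.1 -0.8 11.2] w 0.385 j [-0.18  0.58  1.54 -0.    1.02  0.21]
shift cm [-0.08  0.01 -3.93] twist 0.04
```

View pics/w3.png

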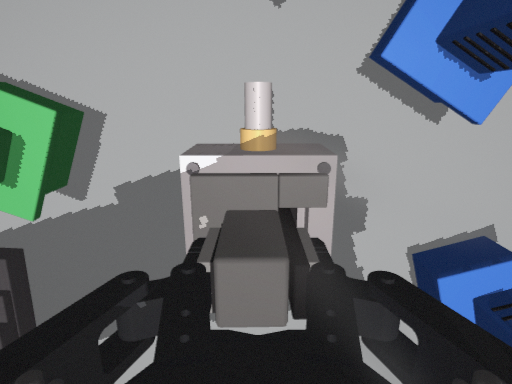

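Both pads are firmly on block and tab, with the tab nearly against the block at (292,245). Lift slowly.

step_arm(plan="0 0 -0.3 0 30;0 0 -0.6 0 30;0 0 -1.0 0 30;0 0 -1.5 0 30;0 0 -1.5 0 30")

```text
time_s: 4.8
eef_pos: [571.0, 12.2, 85.9]
ee_rot: [0.0, 0.831, 0.556, 0.0]
force: [-0.1, 0.7, -3.5]
grip_width: 0.381
```

Run:
```python
from h import *
rel([571,11.4,161],-22.5)
im,d=cams.capture("side"); W=cloud("side",d)
m=(np.hypot(W[...,0]-571,W[...,1]-11)<40)
r=[x for x in spotter.regions_of("side","cartridge_grip")]
for x in r: print(x['conf'],x['extent'],np.nanmedian(W[x['pixels']],0).round(),np.nanpercentile(W[x['pixels']][:,2],95).round(1))
```

```text
t 4.8 tcp [571.   12.2  85.9] yaw y -22.48 tilt [ 0.001 -0.    -1.   ] F [-0.1  0.7 -3.5] w 0.381 j [-0.18  0.56  1.53  0.    1.05  0.21]
shift cm [-0.07  0.03 -7.51] twist 0.02
0.96 [164.2, 186.0, 38.6, 45.6] [441. 101.  49.] 102.6
0.92 [274.1, 146.8, 31.5, 50.0] [700.  54.  48.] 102.6
0.73 [312.7, 196.5, 46.6, 55.4] [ 672. -108.   48.] 102.6
0.65 [235.8, 179.7, 39.1, 43.5] [562.  -1.  73.] 127.0
0.64 [211.9, 133.2, 20.9, 46.7] [614. 186.  57.] 175.7
```

step_arm(plan="0 0 -1 0 30;0 0 -2.5 0 30;0 0 -4 0 30;0 0 -5.5 0 30;0 0 -7 0 30;0 0 -8.5 0 30;0 0 -9.5 0 30;0 0 -10 0 30;0 0 -10 0 30")

```text
time_s: 5.8
eef_pos: [570.9, 12.2, 185.8]
ee_rot: [0.0, 0.831, 0.556, 0.0]
force: [-0.3, 0.2, -3.9]
grip_width: 0.378
```

```bash
python3 -c "
from h import *
rel([471,-287.5,186],-22.5)"
```

```text
t 5.8 tcp [570.9  12.2 185.8] yaw y -22.48 tilt [ 0.001 -0.    -1.   ] F [-0.3  0.2 -3.9] w 0.378 j [-0.18  0.45  1.42 -0.    1.27  0.21]
shift cm [-3.151e+01  2.220e+00 -2.000e-02] twist 0.02
```

Held and clear. Cross to the tray at moderate speed.

step_arm(plan="-2 0.15 0 0 30;-5 0.35 0 0 30;-8.5 0.6 0 0 30;-12 0.85 0 0 30;-15.5 1.1 0 0 30;-19 1.35 0 0 30;-22.5 1.6 0 0 30;-26 1.85 0 0 30;-29 2.05 0 0 30;-30.8 2.2 0 0 30")

```text
time_s: 6.8
eef_pos: [472.2, -282.6, 184.4]
ee_rot: [-0.001, 0.832, 0.555, -0.0]
force: [0.9, -0.6, -4.0]
grip_width: 0.377
```

step_arm(plan="-0.7 0 0 0 30;-0.7 0 1 0 30;-0.7 0 2.5 0 30;-0.7 0 4 0 30;-0.7 0 5.5 0 30;-0.7 0 7 0 30;-0.7 0 8 0 30;-0.7 0 8.5 0 30;-0.7 0 8.5 0 30")

```text
time_s: 7.7
eef_pos: [470.6, -286.6, 99.7]
ee_rot: [-0.001, 0.831, 0.556, -0.0]
force: [0.4, -0.9, -3.2]
grip_width: 0.383
```

Run:
```python
from h import *
rel([471,-287.5,66],-22.5)
im,d=cams.capture("side"); W=cloud("side",d); cv2.imwrite('pics/s4.png',cv2.resize(im[130:384,120:459],(678,508))[...,::-1])
for x in spotter.regions_of("side","cartridge_grip"): print(x['conf'],x['extent'],np.nanmedian(W[x['pixels']],0).round(),np.nanpercentile(W[x['pixels']][:,2],[2,95]).round(1))
```

```text
t 7.7 tcp [ 470.6 -286.6   99.7] yaw y -22.45 tilt [-0.001  0.001 -1.   ] F [ 0.4 -0.9 -3.2] w 0.383 j [-0.76  0.51  1.58  0.    1.06 -0.37]
shift cm [-0.07  0.07  3.37] twist 0.05
0.7 [294.9, 323.6, 52.1, 52.1] [ 459. -301.   87.] [  3.9 141.2]
```

View pics/s4.png

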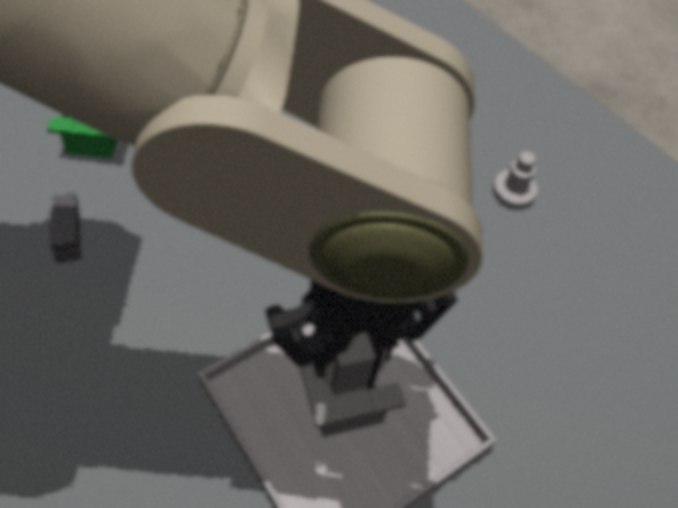

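The cartridge hangs upright over the tray interior (crop pixel (355,395)). Lower it slowly, watching the force.

step_arm(plan="0 0 0.8 0 30;0 0 1.6 0 30;0 0 2.3 0 30;0 0 2.7 0 30;0 0 2.9 0 30;0 0 3.1 0 30;0 0 3.2 0 30;0 0 3.2 0 30")

```text
time_s: 8.6
eef_pos: [470.7, -287.3, 68.3]
ee_rot: [0.0, 0.831, 0.556, 0.0]
force: [0.3, 0.0, -3.2]
grip_width: 0.377
```

step_arm(plan="0 0 0.1 0 30;0 0 0.1 0 30")

```text
time_s: 8.8
eef_pos: [470.7, -287.3, 67.3]
ee_rot: [0.0, 0.831, 0.556, 0.0]
force: [0.1, -0.4, -4.1]
grip_width: 0.38
```

step_arm(plan="0 0 0.05 0 30;0 0 0.1 0 30;0 0 0.1 0 30")

```text
time_s: 9.1
eef_pos: [470.6, -287.2, 66.2]
ee_rot: [-0.0, 0.831, 0.556, -0.0]
force: [-0.4, 0.1, -3.5]
grip_width: 0.386
```

step_arm(plan="0 0 0.05 0 30;0 0 0.05 0 30")

```text
time_s: 9.3
eef_pos: [470.7, -287.3, 65.9]
ee_rot: [0.0, 0.831, 0.556, 0.0]
force: [-0.6, 0.5, -1.3]
grip_width: 0.379
```

step_arm(plan="0 0 0.05 0 30;0 0 0.05 0 30")

```text
time_s: 9.5
eef_pos: [470.7, -287.3, 65.9]
ee_rot: [0.0, 0.831, 0.556, -0.0]
force: [-2.1, 2.3, 5.4]
grip_width: 0.38
```

Force rose to +5.4 N: it's standing on the floor. Open gradually, following the tab so the block side doesn't get pushed.

step_arm(plan="0 0 0 0 37;0 0.05 0 0 39;0 0.1 0.03 0 41;0 0.15 0.05 0 43;0 0.2 0.07 0 45;0 0.25 0.08 0 47;0 0.3 0.1 0 49;0 0.35 0.1 0 51;0 0.4 0.1 0 53;0 0.4 0.1 0 56", grip_force=20)

```text
time_s: 10.5
eef_pos: [474.7, -289.0, 64.6]
ee_rot: [0.0, 0.831, 0.556, 0.0]
force: [-0.0, -0.6, -0.2]
grip_width: 0.561
```

step_arm(plan="0 0 0 0 60;0 0 0 0 66;0 0 0 0 74;0 0 0 0 82;0 0 0 0 82")

```text
time_s: 11.0
eef_pos: [474.4, -288.8, 64.3]
ee_rot: [0.0, 0.831, 0.556, 0.0]
force: [-1.1, -0.4, 0.6]
grip_width: 0.816
```

Run:
```python
from h import *
rel([471,-287.5,66],-22.5)
im,d=cams.capture("side"); a=cv2.resize(im[260:384,220:385],(512,384))
b,_=cams.capture("wrist"); cv2.imwrite('pics/c5.png',np.hstack([a,b[:,112:400]])[...,::-1])
```

```text
t 11.0 tcp [ 474.4 -288.8   64.3] yaw y -22.48 tilt [ 0. -0. -1.] F [-1.1 -0.4  0.6] w 0.816 j [-0.76  0.56  1.6   0.    0.98 -0.37]
shift cm [-0.01 -0.36 -0.17] twist 0.02
```

View pics/c5.png

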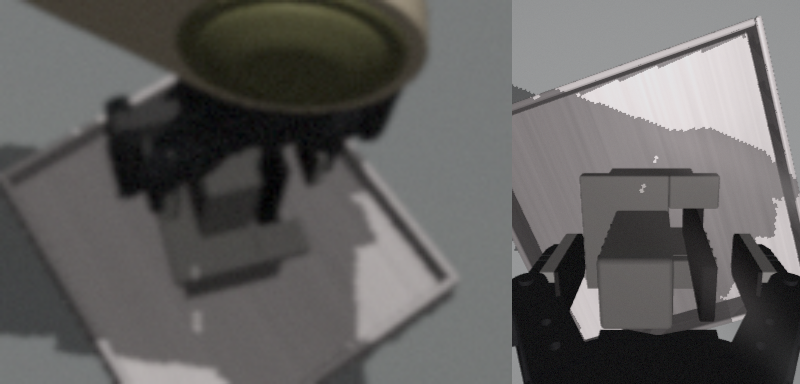

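The fingers are clear of block and tab on both sides (gaps at about (590,260) and (725,260)), and the cartridge stands upright. Retreat straight up.

step_arm(plan="0 0 -1 0 90;0 0 -3 0 100;0 0 -6 0 100;0 0 -10 0 100;0 0 -14 0 100;0 0 -17 0 100;0 0 -19 0 100;0 0 -20 0 100;0 0 -20 0 100")

```text
time_s: 12.0
eef_pos: [474.6, -289.0, 265.5]
ee_rot: [0.001, 0.831, 0.556, 0.0]
force: [0.1, 0.2, 0.0]
grip_width: 1.005
```

Run:
```python
from h import *
rel([471,-287.5,66],-22.5)
im,d=cams.capture("wrist"); W=cloud("wrist",d); cv2.imwrite('pics/w6.png',im[...,::-1])
m=(np.hypot(W[...,0]-471,W[...,1]+287)<70)&(W[...,2]>90)&(W[...,2]<130)
print(m.sum(),np.nanmedian(W[m],0),cv2.minAreaRect(np.ascontiguousarray(W[m][:,:2],np.float32)),np.nanpercentile(W[m][:,2],[5,95]))
```

```text
t 12.0 tcp [ 474.6 -289.   265.5] yaw y -22.48 tilt [ 0.002 -0.002 -1.   ] F [0.1 0.2 0. ] w 1.005 j [-0.76  0.36  1.35 -0.    1.44 -0.37]
shift cm [ 0.02 -0.43 19.95] twist 0.02
1067 [ 468.1856653  -286.13778398  104.84998815] ((472.6038818359375, -288.34173583984375), (29.72001838684082, 45.57121658325195), 68.04013061523438) [ 97.00165211 106.25064319]
```

View pics/w6.png

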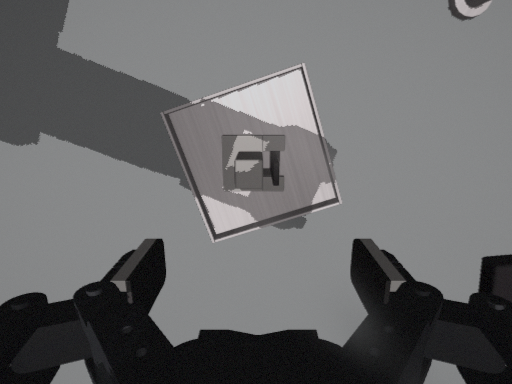

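The cartridge stands at (252,162), in the middle of the tray, with its top at about 106 mm (107 expected) and the arm clear. Handing in.

```bash
python3 -c "
from h import *
print(workorder.finish_job())"
```

```text
the job is handed in; nothing more can be done
None
```

I took the cartridge out of its housing, stood it in the drip tray, let go of it and handed the job in. The hand-in gave no verdict.

- **Unlatching and lift:** I pinched the block and tab and lifted the cartridge straight up, with the tab held in. It came free with about 4 N on the wrist, roughly its weight, so the hook did not catch.
- **Setting down:** I lowered it slowly until the wrist force showed contact with the floor. Then I opened the jaws gradually and raised the arm clear, at about 12 s on the robot's clock.
- **Last checks:** The grip point is at about (469, −287) mm and the tray centre at about (471, −287.5), so it is within a few mm of centre. The cartridge top measured about 106 mm against 107 expected, it looks upright in the picture, and the wrist force is near zero.
- **One disagreement:** The jaw opening read about 32.5 mm while gripping, against the 36 mm expected for a fully pressed tab. I put this down to how the pads sit or how the opening scales. I had no direct reading of the tab joint; the pictures and the free lift are the evidence that it was pressed.

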